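Set out the calibration weights by size on the weight rest

TASK

Set the balance's four knob-topped calibration weights out on the grey weight rest in order of size: the largest on the pad next to the red block, then the next smaller on each following pad, the smallest next to the black block. Each must stand upright, centred on its own pad, and be let go.

Things in the scene. Friction and masses are not known exactly. Their poses are not given: they have to be found in the camera images.
- brass_weight_31: Loose knob-topped calibration weight, the largest: yellow brass, 31 mm across, 46 mm tall, about 220 g. Standing at the start on a fixed dark blue mat 2 mm thick on the worktop. Straight cylinder over its lower half, narrower knob above: grip it low. Origin at the centre of its underside, z up along its axis; its yaw means nothing.
- steel_weight_25: Loose knob-topped calibration weight, the second largest: grey steel, 25 mm across, 37 mm tall, about 110 g. Standing at the start on a fixed dark blue mat 2 mm thick on the worktop. Straight cylinder over its lower half, narrower knob above: grip it low. Origin at the centre of its underside, z up along its axis; its yaw means nothing.
- brass_weight_20: Loose knob-topped calibration weight, the third largest: pale yellow brass, 20 mm across, 30 mm tall, about 50 g. Standing at the start on a fixed dark blue mat 2 mm thick on the worktop. Straight cylinder over its lower half, narrower knob above: grip it low. Origin at the centre of its underside, z up along its axis; its yaw means nothing.
- silver_weight_16: Loose knob-topped calibration weight, the smallest: whitish silver, 16 mm across, 24 mm tall, about 20 g. Standing at the start on a fixed dark blue mat 2 mm thick on the worktop. Straight cylinder over its lower half, narrower knob above: grip it low. Origin at the centre of its underside, z up along its axis; its yaw means nothing.
- pad_1: Fixed black rubber pad, 40 mm across, 2 mm thick, outermost in a straight row pad_1, 2, 3, 4, 62 mm apart, on a fixed grey board 300 x 56 mm. Origin at the centre of the pad's underside, on the board's top, 10 mm above the worktop; weights stand 2 mm higher, on the pad. Its y axis runs along the row from pad_1 to pad_4, its x axis across the board.
- pad_2: Fixed black rubber pad, 40 mm across, 2 mm thick, inside in a straight row pad_1, 2, 3, 4, 62 mm apart, on a fixed grey board 300 x 56 mm. Origin at the centre of the pad's underside, on the board's top, 10 mm above the worktop; weights stand 2 mm higher, on the pad. Its y axis runs along the row from pad_1 to pad_4, its x axis across the board.
- pad_3: Fixed black rubber pad, 40 mm across, 2 mm thick, inside in a straight row pad_1, 2, 3, 4, 62 mm apart, on a fixed grey board 300 x 56 mm. Origin at the centre of the pad's underside, on the board's top, 10 mm above the worktop; weights stand 2 mm higher, on the pad. Its y axis runs along the row from pad_1 to pad_4, its x axis across the board.
- pad_4: Fixed black rubber pad, 40 mm across, 2 mm thick, outermost in a straight row pad_1, 2, 3, 4, 62 mm apart, on a fixed grey board 300 x 56 mm. Origin at the centre of the pad's underside, on the board's top, 10 mm above the worktop; weights stand 2 mm higher, on the pad. Its y axis runs along the row from pad_1 to pad_4, its x axis across the board.
- red_block: Fixed red stop block, 50 mm across the board, 12 mm along it, 20 mm tall, standing on one end of the board, 49 mm (centre to centre) beyond the outermost pad there; it marks the large end of the row. Which end it stands on differs from start to start. Origin at the centre of its underside, 10 mm above the worktop.
- black_block: Fixed black stop block, 50 mm across the board, 12 mm along it, 20 mm tall, standing on one end of the board, 49 mm (centre to centre) beyond the outermost pad there; it marks the small end of the row. Which end it stands on differs from start to start. Origin at the centre of its underside, 10 mm above the worktop.

How it is judged:
By the outcome, as a careful person would: the job done as asked, in the order asked, and still so for the second after the job is handed in, with the robot touching nothing.
It also fails if it takes over 96 s, if anything falls off the work surface, if the arm or the gripper's body presses on something with over 40 N, if the wrist force passes 120 N, or if a joint passes its speed limit or range.

ROBOT

A 7-joint arm with a two-finger parallel gripper is mounted at the origin on a cart in front of the work surface, level with it; the furniture and walls round the work are solid. World frame = base frame: x ahead of the robot, y to its left, z up, the work surface at z = 0. Lengths are in m, angles in rad, forces in N, time in s.
With the tool pointing down it reaches from about 0.4 to 0.85 m from the base axis. Payload 4.5 kg.
Tool frame: the origin (TCP) lies where the fingers leave the gripper's body, on its centre line; the fingertips stand 64 mm ahead of it and the grasp point (between the pads) lies 45 mm ahead of it; z points along the fingers, y is the line along which they close (so a half turn about z gives the same grasp; the last joint's range is limited). The gripper opens to 88 mm and grips with 3 to 60 N. Pads are 18 mm wide; open, the fingers measure 123 mm over their backs; the gripper's body (75 mm by 187 mm) begins 45 mm behind the grasp point.
Start: joints at [-1.22, 0.689, -0.195, 1.565, 0.157, 0.902, -0.215], TCP at [0.195, 0.594, 0.303] pointing down, gripper open.
Joint ranges: [-3.01, 3.01], [-0.46, 2.08], [-1.47, 1.51], [0.13, 2.56], [-1, 4.14], [0.04, 2.09], [-2.66, 2.66]. Speed limits (rad/s): [2.57, 2.57, 3.14, 3.14, 3.14, 3.14, 3.14].

INTERFACE

Orientations are given as a unit quaternion [x, y, z, w].
In Python, from plant import r gives the robot as it stands.
- The arm moves only by the tool play_rows, never from a script. Its arguments are lists of equal length, an entry for each row: "translation": the shift along the tool's x, y, z in m, a list of three; "delta_rot": the turn, a rotation vector about the tool's x, y, z in degrees, a list of three; "grip": the opening, from -1 (shut) to 1 (fully open). In form: {"translation": [[x, y, z], ...], "delta_rot": [[rx, ry, rz], ...], "grip": [grip, ...]}. A call has 1 to 20 rows; each row shifts and turns the commanded pose from where the row before left it, along the tool's axes as they then stand; what a row does not reach is not made up. A row lasts 1/8 s, in which the tool goes at most 62.5 mm and 10.7 degrees, less where a joint would pass 70% of its speed; a pose out of reach is approached as far as the arm can. A call with a gripper value outside its range is refused whole. The fingers move at their own pace and stop on an object; "squeeze" is the grip in N (left out, the last holds). Time passes only in rows, so rows that do not move let the fingers close. It gives the time, the measured TCP pose, the force, the opening and the grip force at its end, in the units of the state.
- r.get_state(): the state, without advancing time (a new reading comes with each control period).
- r.snapshot(name): name is "scene" or "top" or "wrist"; returns the picture (400x640x3 uint8, blue, green, red); there is no depth.
- r.get_calibration(name): a dict with "intrinsics" (3x3 intrinsics, pixels), "eye" and "rotation" of the camera in the world. Camera axes: x right, y up, looking along -z (the intrinsics and any distortion apply to the point x, -y, -z); pixel columns grow to the right and rows downward; lengths in m; the calibration is good to about 2 mm. A picture is of the moment at which its call begins: read the wrist's pose just before it. get_calibration takes no time and is no camera call; for the wrist camera it gives the pose at the moment of the call.
- r.finish_job(): hands the job in; it is judged then, once.
Trained networks look in the newest picture that a camera, given by its name, has taken for a name from the list of things; names that differ only in an ending like _2 or _b are one class to them, and where a whole thing is asked for, a point or a joint stands for the part that bears it (a point fixed in the world has none). Each returns a list of dicts, best first, with "confidence" (0 to 1); they miss things now and then, are a little off and sometimes report something else, mostly with a low value. They report only what shows in the picture. A call takes as long as a camera call.
- r.look_for(camera, target): "point" ([x, y, z] in m, in world coordinates, good to about 4 mm: the middle of the surface that is visible of it).
- r.silhouettes(camera, target): "pixels" (400x640 bool, what is visible of it).
The state is a dict: "clock": time; "q": joint angles; "qd": joint speeds; "joint_torque": joint torques, N m; "tool_pos": TCP position; "eef_rot": TCP orientation; "contact_force": force on the tool from outside, world axes, zero at the start; "moment": the same for the moment, N m; "opening": opening from 0.0 (shut) to 1.0 (fully open); "finger_force": force on a finger pad.
Only numpy, scipy, OpenCV 4.12 (cv2) and the standard library are available. Lean on these libraries where they do the work, as an engineer would, in place of code of your own. Each camera call takes 0.05 s, during which the arm holds its last target. There are 200 camera calls.

## Working session

There is one attempt and no reset: what is moved stays moved. The work goes in short steps, Python scripts to look and compute and a tool call to move; the robot and the scene stay as the last step left them, time stands still between calls to the robot, and variables do not carry over. Pictures are saved under pics/ and viewed, at most 14 in all, crops included, and the job is handed in when it is done.

Besides the shell and the picture viewer there is one more tool, called after ">>>" as name(argument=value, ...) on one line, values as JSON. play_rows: Moves the arm, as the interface text tells. Its arguments: {"type":"object","properties":{"translation":{"type":"array","items":{"type":"array","items":{"type":"number"}}},"delta_rot":{"type":"array","items":{"type":"array","items":{"type":"number"}}},"grip":{"type":"array","items":{"type":"number"}},"squeeze":{"type":"number"}},"required":["translation","delta_rot","grip"]}

```bash
ls; mkdir -p pics; cat > h.py <<'E'
import numpy as np, cv2
from plant import r
def cal(n):
    c=r.get_calibration(n); return np.array(c["intrinsics"]),np.array(c["eye"]),np.array(c["rotation"]),c
def ray(n,u,v,c=None):
    K,e,R,_=c or cal(n)
    p=np.linalg.inv(K)@[u,v,1]; d=R@np.array([p[0],-p[1],-p[2]]); return e,d/np.linalg.norm(d)
def onz(n,u,v,z,c=None):
    e,d=ray(n,u,v,c); return e+d*(z-e[2])/d[2]
def proj(n,P,c=None):
    K,e,R,_=c or cal(n); q=R.T@(np.array(P)-e); q=K@np.array([q[0],-q[1],-q[2]]); return q[:2]/q[2]
E
python3 - <<'E'
from h import *
for n in("scene","top","wrist"):
    im=r.snapshot(n); cv2.imwrite(f"pics/a_{n}.png",im); c=cal(n); print(n,c[3])
    for t in("brass_weight_31","steel_weight_25","brass_weight_20","silver_weight_16","pad_1","red_block","black_block"):
        print(t,[(np.round(d["point"],3).tolist(),round(d["confidence"],2)) for d in r.look_for(n,t)][:5])
print(r.get_state())
E
```

```text
pics
scene {'intrinsics': array([[465.3645472 ,   0.        , 320.74465428],
       [  0.        , 465.3645472 , 201.48062019],
       [  0.        ,   0.        ,   1.        ]]), 'eye': array([-0.04197842,  0.59493785,  0.68708415]), 'rotation': array([-0.18377288,  0.30660252,  0.80319178, -0.47655576])}
brass_weight_31 [([0.362, 0.329, 0.028], 0.9), ([0.402, 0.401, 0.021], 0.63)]
steel_weight_25 [([0.362, 0.264, 0.025], 0.7)]
brass_weight_20 [([0.362, 0.329, 0.028], 0.9), ([0.402, 0.401, 0.021], 0.63)]
silver_weight_16 [([0.364, 0.261, 0.023], 0.51)]
pad_1 [([0.514, 0.348, 0.013], 0.51), ([0.507, 0.229, 0.01], 0.49), ([0.507, 0.286, 0.01], 0.49), ([0.517, 0.409, 0.015], 0.49)]
red_block [([0.512, 0.461, 0.024], 0.55)]
black_block [([0.499, 0.178, 0.028], 0.54)]
top {'intrinsics': array([[461.99067139,   0.        , 325.78660052],
       [  0.        , 461.99067139, 203.3263351 ],
       [  0.        ,   0.        ,   1.        ]]), 'eye': array([0.30525447, 0.3112701 , 0.88858721]), 'rotation': array([ 0.0748593 , -0.07211887, -0.6724677 ,  0.73279065])}
brass_weight_31 [([0.367,
[... 1045 characters left out ...]
982,  0.68906886, -0.19462966,  1.56527909,  0.1573058 ,
        0.90251145, -0.21509424]), 'qd': array([-8.77229343e-04, -2.97347834e-03, -1.00081504e-03, -9.32978910e-04,
       -7.65568402e-05,  8.18247182e-04,  7.48162540e-04]), 'joint_torque': array([-5.62184341e-04, -5.27490628e+01, -1.26722552e+00, -1.53749442e+01,
       -5.19025954e-02, -7.38399394e-04,  1.74005987e-05]), 'tool_pos': array([0.19468594, 0.59393193, 0.30276851]), 'eef_rot': array([ 1.57720897e-01,  9.87483729e-01,  6.01260642e-05, -3.01426795e-06]), 'contact_force': array([ 0.0821539 , -0.60243903,  0.18836607]), 'moment': array([0.04456174, 0.01747994, 0.01034043]), 'finger_force': 0.0, 'opening': 0.9981301949948199}
```

View pics/a_scene.png

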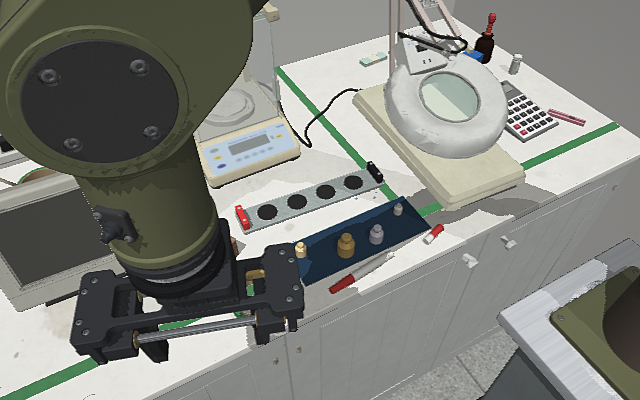

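View pics/a_top.png

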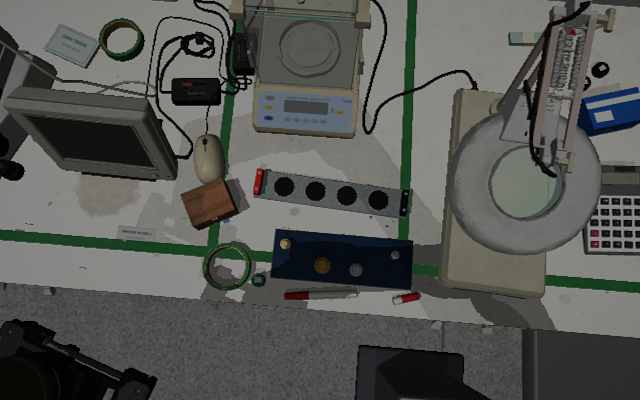

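```bash
cat >> h.py <<'E'
from scipy.spatial.transform import Rotation as Ro
def cal(n):
    c=r.get_calibration(n); return np.array(c["intrinsics"]),np.array(c["eye"]),Ro.from_quat(c["rotation"]).as_matrix(),c
def tri(obs):  # [(cal,u,v)]
    A=np.zeros((3,3));b=np.zeros(3);L=[]
    for c,u,v in obs:
        e,d=ray(None,u,v,c); M=np.eye(3)-np.outer(d,d); A+=M;b+=M@e;L.append((e,M))
    p=np.linalg.solve(A,b); return p,max(np.linalg.norm(M@(p-e)) for e,M in L)
def sil(n,t):
    out=[]
    for d in r.silhouettes(n,t):
        m=np.array(d["pixels"]); v,u=np.nonzero(m)
        if len(u): out.append((round(d["confidence"],2),u.mean(),v.mean(),len(u),u.min(),u.max(),v.min(),v.max(),m))
    return out
E
python3 - <<'E'
from h import *
for t in("brass_weight_31","steel_weight_25","brass_weight_20","silver_weight_16","pad_1","red_block","black_block"):
    S={n:sil(n,t) for n in("scene","top")}
    print(t)
    for a in S["scene"]:
        for b in S["top"]:
            p,e=tri([(cal("scene"),a[1],a[2]),(cal("top"),b[1],b[2])])
            if e<.01: print("  ",p.round(4),round(e,4),a[0],b[0],[int(x) for x in a[1:4]],[int(x) for x in b[1:4]])
for P in ((.52,.41,.012),): print(proj("scene",P),proj("top",P))
E
```

```text
brass_weight_31
   [0.3711 0.3213 0.0187] 0.0012 0.92 0.65 [345, 245, 355] [321, 265, 225]
steel_weight_25
   [0.367 0.259 0.017] 0.0013 0.63 0.71 [375, 234, 230] [354, 270, 150]
brass_weight_20
   [0.3711 0.3213 0.0187] 0.0012 0.92 0.65 [345, 245, 355] [321, 265, 225]
silver_weight_16
   [0.4031 0.1857 0.0097] 0.0012 0.41 0.65 [397, 209, 87] [394, 254, 54]
pad_1
   [0.5181 0.409  0.0091] 0.0012 0.78 0.91 [266, 212, 277] [283, 186, 326]
   [0.5142 0.3475 0.0094] 0.0015 0.74 0.81 [296, 201, 267] [314, 191, 347]
   [0.51   0.2853 0.0107] 0.001 0.58 0.66 [325, 191, 223] [346, 195, 344]
red_block
   [0.5184 0.4584 0.0203] 0.0011 0.62 0.47 [241, 217, 190] [257, 182, 192]
black_block
   [0.5031 0.1748 0.0199] 0.0012 0.75 0.58 [374, 171, 196] [403, 202, 186]
[266.27570281 210.71552165] [282.57775078 184.67864675]
```

>>> play_rows(translation=[[-0.0324, -0.0235, 0], [-0.0324, -0.0235, 0], [-0.0324, -0.0235, 0], [-0.0324, -0.0235, 0], [-0.0324, -0.0235, 0], [-0.0324, -0.0235, 0], [-0.0324, -0.0235, 0], [-0.0324, -0.0235, 0], [-0.0324, -0.0235, 0], [-0.0324, -0.0235, 0], [0, 0, 0], [0, 0, 0], [0, 0, 0], [0, 0, 0], [0, 0, 0], [0, 0, 0], [0, 0, 0], [0, 0, 0], [0, 0, 0], [0, 0, 0]], delta_rot=[[0, 0, 0], [0, 0, 0], [0, 0, 0], [0, 0, 0], [0, 0, 0], [0, 0, 0], [0, 0, 0], [0, 0, 0], [0, 0, 0], [0, 0, 0], [0, 0, 9.5], [0, 0, 9.5], [0, 0, 9.5], [0, 0, 9.5], [0, 0, 9.5], [0, 0, 9.5], [0, 0, 9.5], [0, 0, 9.5], [0, 0, 0], [0, 0, 0]], grip=[1, 1, 1, 1, 1, 1, 1, 1, 1, 1, 1, 1, 1, 1, 1, 1, 1, 1, 1, 1])

```text
clock: 4.4
tool_pos: [0.4293, 0.2698, 0.3028]
eef_rot: [0.731, 0.682, 0.0, -0.0]
contact_force: [1.2, -0.0, 0.1]
opening: 1.002
finger_force: 0.0
```

```bash
cat >> h.py <<'E'
NAMES=("brass_weight_31","steel_weight_25","brass_weight_20","silver_weight_16","pad_1","red_block","black_block")
E
python3 - <<'E'
from h import *
c=cal("wrist"); im=r.snapshot("wrist"); cv2.imwrite("pics/b_wrist.png",im); print(r.get_state()["q"].round(2))
it=r.snapshot("top"); r.snapshot("scene")
for n in("wrist","top","scene"):
  for t in NAMES:
    for s in sil(n,t): print(n,t,s[0],[round(float(x),1) for x in s[1:8]], onz(n,s[1],s[2],.012,cal(n)).round(4))
E
```

```text
[-0.75  0.54  0.15  1.93 -0.13  0.68 -0.59]
wrist brass_weight_31 0.77 [294.7, 79.5, 221.0, 287.0, 302.0, 71.0, 88.0] [0.407  0.3935 0.012 ]
wrist brass_weight_31 0.56 [273.2, 142.6, 529.0, 260.0, 286.0, 131.0, 155.0] [0.3715 0.3195 0.012 ]
wrist steel_weight_25 0.51 [277.1, 189.6, 302.0, 268.0, 286.0, 180.0, 199.0] [0.3696 0.2565 0.012 ]
wrist brass_weight_20 0.77 [294.7, 79.5, 221.0, 287.0, 302.0, 71.0, 88.0] [0.4071 0.3935 0.012 ]
wrist brass_weight_20 0.56 [273.2, 142.6, 529.0, 260.0, 286.0, 131.0, 155.0] [0.3716 0.3195 0.012 ]
wrist silver_weight_16 0.43 [306.8, 237.1, 108.0, 302.0, 311.0, 231.0, 243.0] [0.4041 0.1838 0.012 ]
wrist pad_1 0.88 [385.4, 60.0, 965.0, 369.0, 401.0, 42.0, 78.0] [0.5189 0.4074 0.012 ]
wrist pad_1 0.74 [380.9, 161.1, 702.0, 367.0, 396.0, 147.0, 176.0] [0.5118 0.2852 0.012 ]
wrist pad_1 0.7 [378.6, 206.8, 606.0, 365.0, 392.0, 193.0, 220.0] [0.5077 0.2219 0.012 ]
wrist pad_1 0.55 [383.1, 113.1, 832.0, 368.0, 399.0, 97.0, 129.0] [0.5155 0.346  0.012 ]
wrist red_block 0.97 [390.5, 10.6, 788.0, 367.0, 414.0, 2.0, 19.0] [0.5253 0.4593 0.012 ]
wrist black_bloc
[... 1376 characters left out ...]
296.0, 305.0, 243.0, 257.0] [0.4063 0.3942 0.012 ]
scene silver_weight_16 0.65 [397.3, 209.2, 89.0, 393.0, 401.0, 203.0, 215.0] [0.4026 0.1878 0.012 ]
scene pad_1 0.84 [296.6, 201.5, 254.0, 287.0, 306.0, 194.0, 209.0] [0.5133 0.3485 0.012 ]
scene pad_1 0.82 [266.6, 211.6, 290.0, 256.0, 277.0, 203.0, 220.0] [0.5176 0.4104 0.012 ]
scene pad_1 0.79 [325.3, 192.0, 214.0, 316.0, 334.0, 185.0, 199.0] [0.5086 0.2871 0.012 ]
scene pad_1 0.53 [352.9, 182.3, 212.0, 344.0, 362.0, 176.0, 189.0] [0.5052 0.2253 0.012 ]
scene red_block 0.52 [241.8, 216.7, 208.0, 234.0, 249.0, 205.0, 229.0] [0.5285 0.4569 0.012 ]
scene black_block 0.47 [373.8, 171.8, 178.0, 366.0, 382.0, 162.0, 182.0] [0.5104 0.1716 0.012 ]
```

View pics/b_wrist.png

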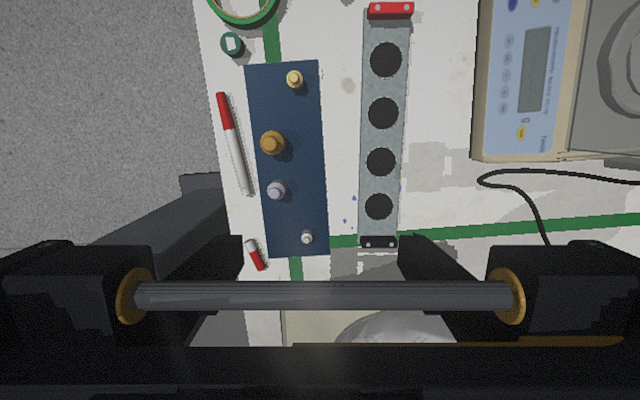

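```bash
python3 - <<'E'
from h import *
obs={"b31":(.021,[("wrist",273.2,142.6),("top",321.3,264.8),("scene",345.6,245.7)]),
"st25":(.0175,[("wrist",277.1,189.6),("top",354.5,270.3),("scene",375.8,234.9)]),
"b20":(.0146,[("wrist",294.7,79.5),("top",284.9,244),("scene",300.5,249.9)]),
"si16":(.012,[("wrist",306.8,237.1),("top",394.4,254.3),("scene",397.3,209.2)])}
for k,(z,o) in obs.items():
    ps=[onz(n,u,v,z)[:2] for n,u,v in o]; print(k,np.round(ps,4).tolist(),np.mean(ps,0).round(4),tri([(cal(n),u,v) for n,u,v in o])[0].round(4))
E
```

```text
b31 [[0.3731, 0.32], [0.3707, 0.3209], [0.3701, 0.3227]] [0.3713 0.3212] [0.372  0.3206 0.017 ]
st25 [[0.3705, 0.2577], [0.3661, 0.2582], [0.3668, 0.2608]] [0.3678 0.2589] [0.3685 0.2578 0.013 ]
b20 [[0.4072, 0.3932], [0.4043, 0.3932], [0.4045, 0.395]] [0.4054 0.3938] [0.4061 0.3938 0.0112]
si16 [[0.4042, 0.184], [0.4029, 0.1846], [0.4027, 0.1878]] [0.4032 0.1855] [0.4039 0.1845 0.0095]
```

>>> play_rows(translation=[[0.00944, -0.01228, 0.0286], [0.00944, -0.01228, 0.0286], [0.00944, -0.01228, 0.0286], [0.00944, -0.01228, 0.0286], [0.00944, -0.01228, 0.0286], [0, 0, 0], [0, 0, 0], [0, 0, 0], [0, 0, 0], [0, 0, 0], [0, 0, 0], [0, 0, 0]], delta_rot=[[0, 0, 0], [0, 0, 0], [0, 0, 0], [0, 0, 0], [0, 0, 0], [0, 0, 9.2], [0, 0, 9.2], [0, 0, 9.2], [0, 0, 9.2], [0, 0, 9.2], [0, 0, 0], [0, 0, 0]], grip=[0.15, 0.15, 0.15, 0.15, 0.15, 0.15, 0.15, 0.15, 0.15, 0.15, 0.15, 0.15], squeeze=20)

```text
clock: 7.1
tool_pos: [0.3716, 0.3213, 0.1597]
eef_rot: [0.94, 0.342, 0.0, -0.0]
contact_force: [-0.2, -0.4, 0.3]
opening: 0.575
finger_force: 0.0
```

```bash
python3 - <<'E'
from h import *
print(r.get_state()["q"].round(2)); c=cal("wrist"); im=r.snapshot("wrist"); cv2.imwrite("pics/c_wrist.png",im)
for t in NAMES[:2]:
  for s in sil("wrist",t): print(t,s[0],[round(float(x),1) for x in s[1:8]], onz("wrist",s[1],s[2],.021,c).round(4))
print(proj("wrist",(.3713,.3212,.048),c),proj("wrist",(.3713,.3212,.002),c))
E
```

```text
[-0.95  0.79  0.24  2.09 -0.56  0.32 -1.12]
brass_weight_31 0.9 [277.6, 118.6, 615.0, 264.0, 292.0, 105.0, 132.0] [0.407  0.3925 0.021 ]
brass_weight_31 0.57 [321.3, 210.5, 1259.0, 303.0, 339.0, 189.0, 232.0] [0.3727 0.3203 0.021 ]
steel_weight_25 0.67 [361.8, 251.4, 139.0, 358.0, 365.0, 241.0, 265.0] [0.3669 0.2698 0.021 ]
[319.35998494 222.04555285] [319.48577722 204.69358846]
```

View pics/c_wrist.png

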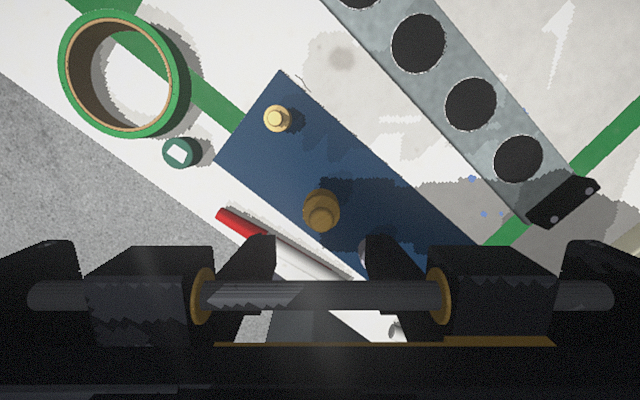

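```bash
python3 - <<'E'
from h import *
c=cal("wrist"); a=np.radians(-50); y=np.array([np.cos(a),np.sin(a),0]); x=np.array([-y[1],y[0],0])
for s in(-1,1):
  for ty in(.025,.043):
    for tx in(-.011,.011):
      for z in (.005,): print(s,ty,tx,proj("wrist",np.array([.3713,.3212,z])+s*ty*y+tx*x,c).round(0))
E
```

```text
-1 0.025 -0.011 [291. 217.]
-1 0.025 0.011 [291. 193.]
-1 0.043 -0.011 [271. 217.]
-1 0.043 0.011 [270. 194.]
1 0.025 -0.011 [347. 217.]
1 0.025 0.011 [348. 193.]
1 0.043 -0.011 [368. 217.]
1 0.043 0.011 [369. 193.]
```

>>> play_rows(translation=[[0, 0, 0.028], [0, 0, 0.028], [0, 0, 0.022], [0, 0, 0.013], [0, 0, 0], [0, 0, 0], [0, 0, 0], [0, 0, 0], [0, 0, 0], [0, 0, 0]], delta_rot=[[0, 0, 0], [0, 0, 0], [0, 0, 0], [0, 0, 0], [0, 0, 0], [0, 0, 0], [0, 0, 0], [0, 0, 0], [0, 0, 0], [0, 0, 0]], grip=[0.15, 0.15, 0.15, 0.15, 0.15, -0.5, -0.5, -0.5, -0.5, -0.5], squeeze=20)

```text
clock: 8.5
tool_pos: [0.3719, 0.3214, 0.0694]
eef_rot: [0.94, 0.341, 0.001, -0.0]
contact_force: [-0.1, -0.1, 6.1]
opening: 0.345
finger_force: 20.0
```

>>> play_rows(translation=[[0, 0, -0.015], [0, 0, -0.025], [0, 0, -0.025], [0, 0, -0.025], [0.028, 0.00445, 0], [0.028, 0.00445, 0], [0.028, 0.00445, 0], [0.028, 0.00445, 0], [0.028, 0.00445, 0], [0.028, 0.00445, 0], [0, 0, 0], [0, 0, 0], [0, 0, 0], [0, 0, 0], [0, 0, 0], [0, 0, 0], [0, 0, 0]], delta_rot=[[0, 0, 0], [0, 0, 0], [0, 0, 0], [0, 0, 0], [0, 0, 0], [0, 0, 0], [0, 0, 0], [0, 0, 0], [0, 0, 0], [0, 0, 0], [0, 0, -9.2], [0, 0, -9.2], [0, 0, -9.2], [0, 0, -9.2], [0, 0, -9.2], [0, 0, 0], [0, 0, 0]], grip=[-0.5, -0.5, -0.5, -0.5, -0.5, -0.5, -0.5, -0.5, -0.5, -0.5, -0.5, -0.5, -0.5, -0.5, -0.5, -0.5, -0.5])

```text
clock: 10.62
tool_pos: [0.5173, 0.4082, 0.1589]
eef_rot: [0.733, 0.68, -0.0, 0.0]
contact_force: [0.1, -0.3, -2.5]
opening: 0.351
finger_force: 20.0
```

```bash
python3 - <<'E'
from h import *
s=r.get_state();print(s["contact_force"],s["tool_pos"]); c=cal("wrist"); im=r.snapshot("wrist"); cv2.imwrite("pics/d_wrist.png",im)
for s in sil("wrist",NAMES[0]): print(s[0],[round(float(x),1) for x in s[1:8]])
for s in sil("wrist","pad_1"): print(s[0],[round(float(x),1) for x in s[1:8]],onz("wrist",s[1],s[2],.012,c).round(4))
E
```

```text
[ 0.06123416 -0.28499454 -2.45200123] [0.51728197 0.40817095 0.15886245]
0.8 [195.0, 232.7, 623.0, 180.0, 210.0, 219.0, 245.0]
0.7 [320.3, 255.1, 2935.0, 289.0, 351.0, 223.0, 280.0]
0.97 [322.2, 204.8, 1534.0, 300.0, 345.0, 184.0, 224.0] [0.5195 0.4104 0.012 ]
```

View pics/d_wrist.png

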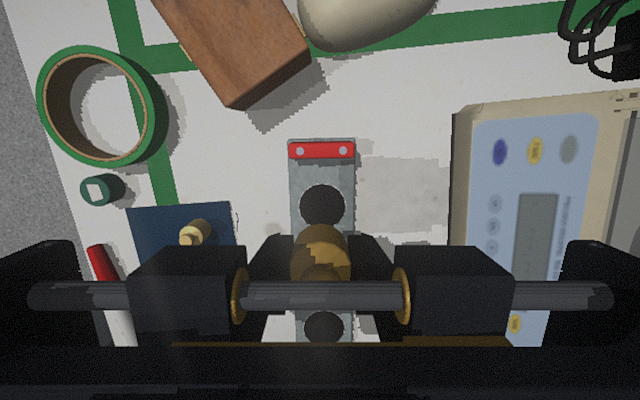

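>>> play_rows(translation=[[0.0005, 0.001, 0.02], [0, 0, 0.025], [0, 0, 0.02], [0, 0, 0.01], [0, 0, 0.004], [0, 0, 0], [0, 0, 0]], delta_rot=[[0, 0, 0], [0, 0, 0], [0, 0, 0], [0, 0, 0], [0, 0, 0], [0, 0, 0], [0, 0, 0]], grip=[-0.5, -0.5, -0.5, -0.5, -0.5, -0.5, -0.5])

```text
clock: 11.65
tool_pos: [0.5192, 0.4092, 0.0803]
eef_rot: [0.732, 0.681, 0.001, 0.0]
contact_force: [0.6, -0.0, -2.2]
opening: 0.344
finger_force: 20.0
```

>>> play_rows(translation=[[0, -0.0005, 0.001], [0, 0, 0], [0, 0, 0], [0, 0, 0], [0, 0, 0], [0, 0, 0], [0, 0, -0.02], [0, 0, -0.03], [0, 0, -0.03], [0, 0, 0], [0, 0, 0]], delta_rot=[[0, 0, 0], [0, 0, 0], [0, 0, 0], [0, 0, 0], [0, 0, 0], [0, 0, 0], [0, 0, 0], [0, 0, 0], [0, 0, 0], [0, 0, 0], [0, 0, 0]], grip=[-0.5, -0.5, 0.15, 0.15, 0.15, 0.15, 0.15, 0.15, 0.15, 0.15, 0.15])

```text
clock: 13.02
tool_pos: [0.5179, 0.4088, 0.1589]
eef_rot: [0.732, 0.681, -0.0, -0.0]
contact_force: [-0.6, -1.4, -1.2]
opening: 0.572
finger_force: 0.0
```

```bash
python3 - <<'E'
from h import *
s=r.get_state();print(s["contact_force"],s["tool_pos"]); c=cal("wrist")
for n in("wrist","top","scene"):
  im=r.snapshot(n); cv2.imwrite(f"pics/e_{n}.png",im); c=cal(n)
  for s in sil(n,NAMES[0]): print(n,s[0],[round(float(x),1) for x in s[1:8]],onz(n,s[1],s[2],.031,c).round(4))
w=cv2.imread("pics/e_wrist.png")[150:300,240:420]; t=cv2.imread("pics/e_top.png")[150:230,240:420]; s=cv2.imread("pics/e_scene.png")[160:250,220:400]
cv2.imwrite("pics/e.png",np.vstack([cv2.resize(a,(600,int(a.shape[0]*600/a.shape[1]*.62))) if 0 else cv2.resize(a[:,:],None,fx=2.2,fy=2.2) for a in (w,t)]))
E
```

```text
[-0.6339895  -1.42458417 -1.15309789] [0.51789482 0.40877731 0.15892981]
wrist 0.92 [193.9, 233.1, 683.0, 178.0, 210.0, 219.0, 245.0] [0.4157 0.4001 0.031 ]
wrist 0.85 [321.5, 214.3, 1402.0, 302.0, 340.0, 192.0, 237.0] [0.5189 0.4087 0.031 ]
scene 0.9 [265.7, 205.9, 300.0, 258.0, 274.0, 194.0, 217.0] [0.5157 0.4113 0.031 ]
scene 0.71 [300.0, 249.8, 153.0, 295.0, 305.0, 242.0, 257.0] [0.3942 0.4006 0.031 ]
```

View pics/e.png

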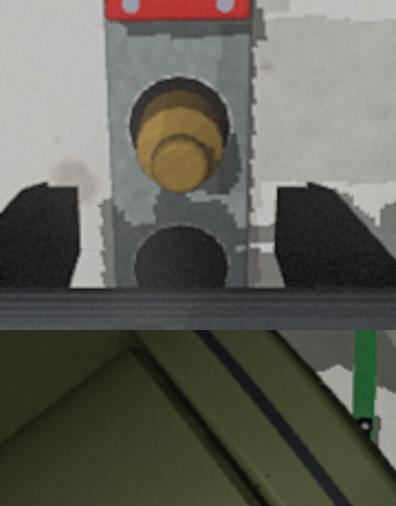

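```bash
python3 - <<'E'
from h import *
c=cal("wrist")
print(onz("wrist",322,183.7,.012,c),onz("wrist",322,226,.012,c))
p=lambda P:proj("wrist",P,c).round(1)
for y in(.4065,.4085,.4105): print(y,"weight top knob back/front? top z.058",p((.5185,y,.058)),"cyl front at base",p((.5185,y-.0155,.012)),"shoulder front",p((.5185,y-.0155,.035)),"shoulder back",p((.5185,y+.0155,.035)), "base back",p((.5185,y+.0155,.012)))
E
```

```text
[0.52110028 0.42917756 0.012     ] [0.51846525 0.39187616 0.012     ]
0.4065 weight top knob back/front? top z.058 [320.9 229.5] cyl front at base [322.1 226.9] shoulder front [322.3 237.3] shoulder back [319.4 199.4] base back [319.5 192.3]
0.4085 weight top knob back/front? top z.058 [320.7 226.8] cyl front at base [321.9 224.8] shoulder front [322.1 234.9] shoulder back [319.2 196.9] base back [319.3 190. ]
0.4105 weight top knob back/front? top z.058 [320.4 224.1] cyl front at base [321.8 222.6] shoulder front [321.9 232.6] shoulder back [319.  194.3] base back [319.2 187.6]
```

>>> play_rows(translation=[[-0.02286, -0.0199, 0], [-0.02286, -0.0199, 0], [-0.02286, -0.0199, 0], [-0.02286, -0.0199, 0], [-0.02286, -0.0199, 0], [-0.02286, -0.0199, 0], [-0.02286, -0.0199, 0], [0, 0, 0], [0, 0, 0], [0, 0, 0], [0, 0, 0], [0, 0, 0], [0, 0, 0], [0, 0, 0]], delta_rot=[[0, 0, 0], [0, 0, 0], [0, 0, 0], [0, 0, 0], [0, 0, 0], [0, 0, 0], [0, 0, 0], [0, 0, 9.2], [0, 0, 9.2], [0, 0, 9.2], [0, 0, 9.2], [0, 0, 9.2], [0, 0, 0], [0, 0, 0]], grip=[0, 0, 0, 0, 0, 0, 0, 0, 0, 0, 0, 0, 0, 0])

```text
clock: 15.08
tool_pos: [0.3677, 0.2594, 0.1587]
eef_rot: [0.94, 0.342, 0.0, -0.0]
contact_force: [-0.1, -0.4, 0.4]
opening: 0.497
finger_force: 0.0
```

```bash
python3 - <<'E'
from h import *
c=cal("wrist"); im=r.snapshot("wrist"); cv2.imwrite("pics/f_wrist.png",im)
for s in sil("wrist",NAMES[1]): print(s[0],[round(float(x),1) for x in s[1:8]],onz("wrist",s[1],s[2],.0175,c).round(4))
a=np.radians(-50); y=np.array([np.cos(a),np.sin(a),0]); x=np.array([-y[1],y[0],0])
for s in(-1,1):
    print([proj("wrist",np.array([.3678,.2589,.005])+s*ty*y+tx*x,c).round(0) for ty in(.022,.04) for tx in (-.011,.011)])
E
```

```text
0.74 [322.9, 209.2, 790.0, 308.0, 337.0, 192.0, 226.0] [0.37   0.2576 0.0175]
[array([295., 218.]), array([295., 194.]), array([275., 218.]), array([274., 194.])]
[array([345., 218.]), array([345., 194.]), array([365., 218.]), array([366., 194.])]
```

View pics/f_wrist.png

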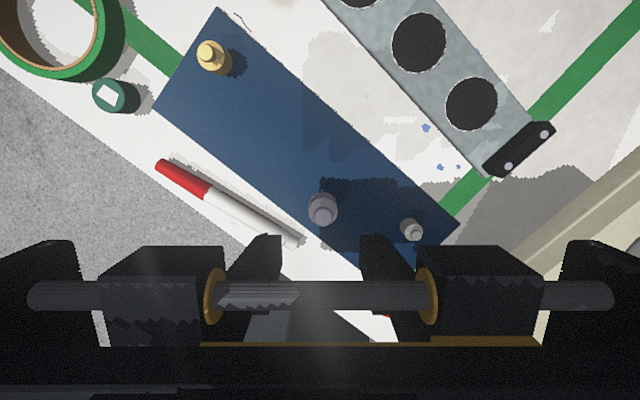

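>>> play_rows(translation=[[0, 0, 0.028], [0, 0, 0.028], [0, 0, 0.022], [0, 0, 0.0125], [0, 0, 0], [0, 0, 0], [0, 0, 0], [0, 0, 0], [0, 0, 0], [0, 0, 0]], delta_rot=[[0, 0, 0], [0, 0, 0], [0, 0, 0], [0, 0, 0], [0, 0, 0], [0, 0, 0], [0, 0, 0], [0, 0, 0], [0, 0, 0], [0, 0, 0]], grip=[0, 0, 0, 0, 0, -0.6, -0.6, -0.6, -0.6, -0.6], squeeze=15)

```text
clock: 16.42
tool_pos: [0.3732, 0.2632, 0.077]
eef_rot: [0.94, 0.341, -0.005, 0.001]
contact_force: [0.3, -0.3, 6.1]
opening: 0.273
finger_force: 15.0
```

```bash
python3 - <<'E'
from h import *
print(r.get_state()["q"].round(3))
E
```

```text
[-0.741  0.932  0.044  2.196 -1.     0.043 -0.591]
```

>>> play_rows(translation=[[0, 0, -0.01], [0, 0, -0.02], [0, 0, -0.03], [0, 0, -0.03], [0, 0, 0], [0, 0, 0]], delta_rot=[[0, 0, 0], [0, 0, 0], [0, 0, 0], [0, 0, 0], [0, 0, 0], [0, 0, 0]], grip=[-0.6, -0.6, -0.6, -0.6, -0.6, -0.6])

```text
clock: 17.18
tool_pos: [0.3733, 0.2641, 0.1662]
eef_rot: [0.94, 0.341, -0.006, 0.001]
contact_force: [-0.3, 0.6, -0.5]
opening: 0.271
finger_force: 15.0
```

```bash
python3 - <<'E'
from h import *
c=cal("wrist"); im=r.snapshot("wrist"); cv2.imwrite("pics/g_wrist.png",im); s=r.get_state(); print(s["q"].round(3),s["contact_force"],s["tool_pos"],s["eef_rot"])
for s in sil("wrist",NAMES[1]): print(s[0],[round(float(x),1) for x in s[1:8]],onz("wrist",s[1],s[2],.11,c).round(4))
E
```

```text
[-0.945  0.784  0.383  2.184 -0.892  0.349 -0.676] [-0.61482105 -0.71533749 -1.05806514] [0.37324394 0.26391557 0.16585771] [ 0.9400384   0.34101179 -0.00614874  0.00098322]
0.6 [320.4, 258.7, 1857.0, 298.0, 342.0, 233.0, 281.0] [0.3719 0.2623 0.11  ]
```

View pics/g_wrist.png

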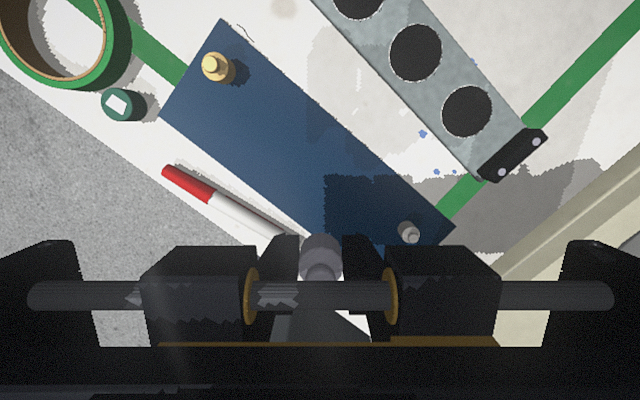

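```bash
python3 - <<'E'
from h import *
c=cal("wrist"); s=r.get_state(); T=s["tool_pos"];R=Ro.from_quat(s["eef_rot"]).as_matrix(); print(R.round(3))
t=np.linspace(0,2*np.pi,60)
for rad,h,bot in((.0125,.0185,.075),(.0155,.023,.0674)):
  for o in(-.006,-.004,-.002,0,.002):
    P=[T+R@np.array([o+rad*np.cos(a),rad*np.sin(a),bot-z]) for a in t for z in(0,h)]
    q=np.array([proj("wrist",p,c) for p in P]); print(rad,o,q.min(0).round(1),q.max(0).round(1))
E
```

```text
[[ 0.767  0.641 -0.011]
 [ 0.641 -0.768 -0.006]
 [-0.013 -0.002 -1.   ]]
0.0125 -0.006 [296.5 232. ] [342.  285.9]
0.0125 -0.004 [296.4 228.9] [342.1 282.8]
0.0125 -0.002 [296.3 225.7] [342.2 279.6]
0.0125 0 [296.2 222.6] [342.2 276.4]
0.0125 0.002 [296.1 219.4] [342.3 273.1]
0.0155 -0.006 [288.6 232. ] [349.7 303.9]
0.0155 -0.004 [288.5 228.7] [349.8 300.6]
0.0155 -0.002 [288.4 225.4] [350.  297.2]
0.0155 0 [288.2 222.1] [350.1 293.9]
0.0155 0.002 [288.1 218.8] [350.2 290.4]
```

>>> play_rows(translation=[[0, 0, 0], [0.0277, 0.0037, 0], [0.0277, 0.0037, 0], [0.0277, 0.0037, 0], [0.0277, 0.0037, 0], [0.0277, 0.0037, 0], [0.0277, 0.0037, 0], [0, 0, 0], [0, 0, 0], [0, 0, 0], [0, 0, 0], [0, 0, 0], [0, 0, 0], [0, 0, 0]], delta_rot=[[0, 0.75, 0], [0, 0, 0], [0, 0, 0], [0, 0, 0], [0, 0, 0], [0, 0, 0], [0, 0, 0], [0, 0, -9.2], [0, 0, -9.2], [0, 0, -9.2], [0, 0, -9.2], [0, 0, -9.2], [0, 0, 0], [0, 0, 0]], grip=[-0.6, -0.6, -0.6, -0.6, -0.6, -0.6, -0.6, -0.6, -0.6, -0.6, -0.6, -0.6, -0.6, -0.6])

```text
clock: 19.02
tool_pos: [0.5155, 0.353, 0.1664]
eef_rot: [0.733, 0.68, 0.001, -0.001]
contact_force: [-0.1, 0.6, -0.9]
opening: 0.273
finger_force: 15.0
```

```bash
python3 - <<'E'
from h import *
s=r.get_state();print(s["q"].round(3),s["tool_pos"],Ro.from_quat(s["eef_rot"]).as_matrix().round(4)); c=cal("wrist"); im=r.snapshot("wrist")
for t in NAMES[1:5:3]:
  for s in sil("wrist",t): print(t,s[0],[round(float(x),1) for x in s[1:8]],onz("wrist",s[1],s[2],.012,c).round(4))
E
```

```text
[-0.872  0.901  0.371  1.69  -0.498  0.644 -0.301] [0.51548152 0.35301496 0.16639276] [[ 7.550e-02  9.971e-01 -2.000e-04]
 [ 9.971e-01 -7.550e-02  2.700e-03]
 [ 2.600e-03 -4.000e-04 -1.000e+00]]
steel_weight_25 0.63 [320.4, 258.5, 1813.0, 299.0, 342.0, 233.0, 280.0] [0.5121 0.3018 0.012 ]
pad_1 0.95 [322.0, 328.0, 1028.0, 303.0, 342.0, 312.0, 342.0] [0.508  0.2254 0.012 ]
pad_1 0.84 [321.9, 131.2, 470.0, 295.0, 343.0, 116.0, 162.0] [0.522  0.4161 0.012 ]
pad_1 0.69 [320.2, 211.5, 1593.0, 298.0, 343.0, 190.0, 233.0] [0.5154 0.3475 0.012 ]
```

>>> play_rows(translation=[[0.0008, 0, 0.025], [0, 0, 0.025], [0, 0, 0.02], [0, 0, 0.007], [0, 0, 0.002], [0, 0, 0], [0, 0, 0]], delta_rot=[[0, 0, 0], [0, 0, 0], [0, 0, 0], [0, 0, 0], [0, 0, 0], [0, 0, 0], [0, 0, 0]], grip=[-0.6, -0.6, -0.6, -0.6, -0.6, -0.6, -0.6])

```text
clock: 20.05
tool_pos: [0.5162, 0.3545, 0.0886]
eef_rot: [0.732, 0.681, 0.002, -0.001]
contact_force: [-0.3, 0.2, -1.5]
opening: 0.275
finger_force: 15.0
```

>>> play_rows(translation=[[0, -0.0005, 0.001], [0, 0, 0.0005], [0, 0, 0]], delta_rot=[[0, 0, 0], [0, 0, 0], [0, 0, 0]], grip=[-0.6, -0.6, -0.6])

```text
clock: 20.42
tool_pos: [0.5156, 0.3547, 0.0871]
eef_rot: [0.732, 0.681, 0.002, -0.001]
contact_force: [-0.5, 0.7, 5.8]
opening: 0.277
finger_force: 15.0
```

>>> play_rows(translation=[[0, 0, -0.0002], [0, 0, 0], [0, 0, 0], [0, 0, 0], [0, 0, -0.02], [0, 0, -0.03], [0, 0, -0.03], [0, 0, 0], [0, 0, 0]], delta_rot=[[0, 0, 0], [0, 0, 0], [0, 0, 0], [0, 0, 0], [0, 0, 0], [0, 0, 0], [0, 0, 0], [0, 0, 0], [0, 0, 0]], grip=[0, 0, 0, 0, 0, 0, 0, 0, 0])

```text
clock: 21.55
tool_pos: [0.5149, 0.3542, 0.1668]
eef_rot: [0.732, 0.681, 0.001, -0.001]
contact_force: [0.0, -0.2, 0.4]
opening: 0.499
finger_force: 0.0
```

```bash
python3 - <<'E'
from h import *
s=r.get_state();print(s["q"].round(3),s["tool_pos"]); c=cal("wrist"); im=r.snapshot("wrist");cv2.imwrite("pics/h.png",cv2.resize(im[80:300,200:450],None,fx=2.2,fy=2.2))
for t in NAMES[0:5]:
  for s in sil("wrist",t): print(t,s[0],[round(float(x),1) for x in s[1:8]],onz("wrist",s[1],s[2],.0275,c).round(4),onz("wrist",s[1],s[2],.012,c).round(4))
E
```

```text
[-0.875  0.901  0.373  1.69  -0.499  0.644 -0.299] [0.51492724 0.35417645 0.16681772]
brass_weight_31 0.67 [320.3, 144.5, 1352.0, 300.0, 340.0, 124.0, 165.0] [0.5193 0.4077 0.0275] [0.5192 0.4067 0.012 ]
brass_weight_31 0.56 [189.6, 170.6, 702.0, 173.0, 206.0, 158.0, 184.0] [0.4139 0.3949 0.0275] [0.4064 0.393  0.012 ]
steel_weight_25 0.68 [321.1, 216.4, 859.0, 307.0, 336.0, 199.0, 234.0] [0.5158 0.349  0.0275] [0.5154 0.3439 0.012 ]
brass_weight_20 0.67 [320.3, 144.5, 1352.0, 300.0, 340.0, 124.0, 165.0] [0.5193 0.4077 0.0275] [0.5192 0.4067 0.012 ]
brass_weight_20 0.56 [189.6, 170.6, 702.0, 173.0, 206.0, 158.0, 184.0] [0.4139 0.3949 0.0275] [0.4064 0.393  0.012 ]
pad_1 0.98 [321.2, 207.7, 739.0, 298.0, 343.0, 191.0, 232.0] [0.5164 0.3566 0.0275] [0.5161 0.352  0.012 ]
pad_1 0.89 [321.9, 269.5, 891.0, 301.0, 343.0, 256.0, 280.0] [0.5129 0.2999 0.0275] [0.5124 0.2913 0.012 ]
pad_1 0.81 [322.5, 328.2, 1021.0, 303.0, 342.0, 312.0, 342.0] [0.5092 0.2388 0.0275] [0.5084 0.2259 0.012 ]
pad_1 0.68 [320.4, 134.5, 571.0, 296.0, 344.0, 117.0, 166.0] [0.5199 0.4153 0.0275] [0.5199 0.4148 0.012 ]
```

View pics/h.png

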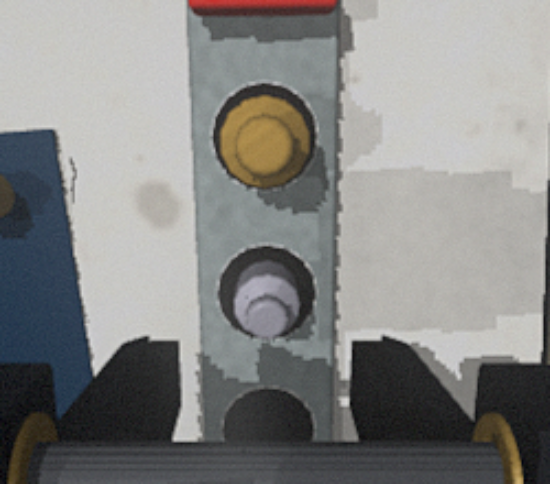

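>>> play_rows(translation=[[0.00638, -0.0224, 0], [0.00638, -0.0224, 0], [0.00638, -0.0224, 0], [0.00638, -0.0224, 0], [0.00638, -0.0224, 0], [0, 0, 0], [0, 0, 0.03], [0, 0, 0.03], [0, 0, 0.02], [0, 0, 0.01], [0, 0, 0], [0, 0, 0]], delta_rot=[[0, 0, 0], [0, 0, 0], [0, 0, 0], [0, 0, 0], [0, 0, 0], [0, 0, 0], [0, 0, 0], [0, 0, 0], [0, 0, 0], [0, 0, 0], [0, 0, 0], [0, 0, 0]], grip=[-0.1, -0.1, -0.1, -0.1, -0.1, -0.1, -0.1, -0.1, -0.1, -0.1, -0.1, -0.1])

```text
clock: 23.35
tool_pos: [0.4066, 0.3944, 0.0773]
eef_rot: [0.732, 0.681, 0.002, -0.001]
contact_force: [0.2, 0.3, -0.0]
opening: 0.453
finger_force: 0.0
```

```bash
python3 - <<'E'
from h import *
s=r.get_state();print(s["q"].round(3),s["tool_pos"],s["contact_force"]); T=s["tool_pos"];R=Ro.from_quat(s["eef_rot"]).as_matrix();c=cal("wrist"); im=r.snapshot("wrist")
for s in sil("wrist",NAMES[2]): print(s[0],[round(float(x),1) for x in s[1:8]])
t=np.linspace(0,2*np.pi,60)
for o in(-.004,-.002,0,.002,.004):
    q=np.array([proj("wrist",[*(T+R@np.array([o+.01*np.cos(a),.01*np.sin(a),0]))[:2],z],c) for a in t for z in(.002,.017)]); print(o,q.min(0).round(1),q.max(0).round(1))
E
```

```text
[-0.986  0.984  0.235  1.888 -0.625  0.339 -0.331] [0.40657178 0.3944201  0.07730937] [ 0.17305811  0.30115079 -0.00091792]
0.97 [320.1, 251.5, 1366.0, 302.0, 338.0, 228.0, 275.0]
0.79 [549.1, 220.9, 5705.0, 494.0, 619.0, 185.0, 258.0]
-0.004 [301.4 232.4] [337.1 275. ]
-0.002 [301.3 229.2] [337.2 271.8]
0 [301.2 226.1] [337.2 268.6]
0.002 [301.2 222.9] [337.3 265.4]
0.004 [301.1 219.8] [337.3 262.2]
```

>>> play_rows(translation=[[-0.001, 0, 0.0055], [0, 0, 0.0035], [0, 0, 0], [0, 0, 0], [0, 0, 0], [0, 0, 0], [0, 0, 0]], delta_rot=[[0, 0, 0], [0, 0, 0], [0, 0, 0], [0, 0, 0], [0, 0, 0], [0, 0, 0], [0, 0, 0]], grip=[-0.1, -0.1, -0.1, -0.8, -0.8, -0.8, -0.8], squeeze=10)

```text
clock: 24.32
tool_pos: [0.4059, 0.3934, 0.0677]
eef_rot: [0.732, 0.681, 0.001, -0.001]
contact_force: [-0.8, -0.0, -0.4]
opening: 0.219
finger_force: 10.0
```

>>> play_rows(translation=[[0, 0, -0.02], [0, 0, -0.03], [0, 0, -0.03], [0, 0, -0.02], [-0.0144, 0.01603, 0], [-0.0144, 0.01603, 0], [-0.0144, 0.01603, 0], [-0.0144, 0.01603, 0], [-0.0144, 0.01603, 0], [-0.0144, 0.01603, 0], [-0.0144, 0.01603, 0], [0, 0, 0], [0, 0, 0]], delta_rot=[[0, 0, 0], [0, 0, 0], [0, 0, 0], [0, 0, 0], [0, 0, 0], [0, 0, 0], [0, 0, 0], [0, 0, 0], [0, 0, 0], [0, 0, 0], [0, 0, 0], [0, 0, 0], [0, 0, 0]], grip=[-0.8, -0.8, -0.8, -0.8, -0.8, -0.8, -0.8, -0.8, -0.8, -0.8, -0.8, -0.8, -0.8])

```text
clock: 25.95
tool_pos: [0.5094, 0.2853, 0.1672]
eef_rot: [0.732, 0.681, 0.001, -0.001]
contact_force: [-0.5, -0.1, -1.0]
opening: 0.219
finger_force: 10.0
```

```bash
python3 - <<'E'
from h import *
s=r.get_state();print(s["q"].round(3),s["tool_pos"],s["contact_force"]); T=s["tool_pos"];R=Ro.from_quat(s["eef_rot"]).as_matrix();c=cal("wrist"); im=r.snapshot("wrist")
for n in (2,4):
  for s in sil("wrist",NAMES[n]): print(s[0],[round(float(x),1) for x in s[1:8]],onz("wrist",s[1],s[2],.012,c).round(4))
t=np.linspace(0,2*np.pi,60)
for o in(-.004,-.002,0,.002,.004):
    q=np.array([proj("wrist",T+R@np.array([o+.01*np.cos(a),.01*np.sin(a),.0657-z]),c) for a in t for z in(0,.015)]); print(o,q.min(0).round(1),q.max(0).round(1))
E
```

```text
[-0.776  0.856  0.334  1.818 -0.498  0.551 -0.191] [0.50940991 0.28532826 0.16715355] [-0.53537455 -0.067394   -1.02947564]
0.71 [320.2, 257.2, 1497.0, 302.0, 338.0, 233.0, 280.0] [0.506  0.2352 0.012 ]
0.58 [321.4, 43.7, 1975.0, 300.0, 343.0, 16.0, 72.0] [0.5197 0.4131 0.012 ]
0.74 [322.7, 205.0, 1665.0, 300.0, 345.0, 182.0, 228.0] [0.5118 0.2854 0.012 ]
0.66 [321.9, 134.2, 1086.0, 298.0, 346.0, 108.0, 158.0] [0.5154 0.3461 0.012 ]
-0.004 [300.4 238.2] [338.4 283.8]
-0.002 [300.3 234.9] [338.4 280.5]
0 [300.2 231.6] [338.5 277.2]
0.002 [300.2 228.3] [338.6 273.8]
0.004 [300.1 224.9] [338.6 270.4]
```

>>> play_rows(translation=[[0.001, 0.0015, 0.03], [0, 0, 0.03], [0, 0, 0.02], [0, 0, 0.007], [0, 0, 0.001], [0, 0, 0.001], [0, 0, 0], [0, 0, 0]], delta_rot=[[0, 0, 0], [0, 0, 0], [0, 0, 0], [0, 0, 0], [0, 0, 0], [0, 0, 0], [0, 0, 0], [0, 0, 0]], grip=[-0.8, -0.8, -0.8, -0.8, -0.8, -0.8, -0.8, -0.8])

```text
clock: 27.1
tool_pos: [0.5122, 0.2857, 0.0789]
eef_rot: [0.732, 0.681, 0.002, -0.001]
contact_force: [-0.7, 0.2, 0.3]
opening: 0.217
finger_force: 10.0
```

>>> play_rows(translation=[[0, -0.0005, 0.0007], [0, 0, 0.0005], [0, 0, 0]], delta_rot=[[0, 0, 0], [0, 0, 0], [0, 0, 0]], grip=[-0.8, -0.8, -0.8])

```text
clock: 27.48
tool_pos: [0.5115, 0.2856, 0.0776]
eef_rot: [0.732, 0.681, 0.001, -0.001]
contact_force: [-1.1, 0.9, 5.3]
opening: 0.217
finger_force: 10.0
```

>>> play_rows(translation=[[0, 0, -0.0002], [0, 0, 0], [0, 0, 0], [0, 0, -0.02], [0, 0, -0.03], [0, 0, -0.03], [0, 0, -0.02], [0, 0, 0], [0, 0, 0]], delta_rot=[[0, 0, 0], [0, 0, 0], [0, 0, 0], [0, 0, 0], [0, 0, 0], [0, 0, 0], [0, 0, 0], [0, 0, 0], [0, 0, 0]], grip=[-0.1, -0.1, -0.1, -0.1, -0.1, -0.1, -0.1, -0.1, -0.1])

```text
clock: 28.6
tool_pos: [0.5111, 0.2853, 0.1773]
eef_rot: [0.732, 0.681, 0.001, -0.001]
contact_force: [-0.5, -0.7, -0.5]
opening: 0.455
finger_force: 0.0
```

```bash
python3 - <<'E'
from h import *
s=r.get_state();print(s["q"].round(3),s["tool_pos"],s["contact_force"]);c=cal("wrist"); im=r.snapshot("wrist"); cv2.imwrite("pics/i_wrist.png",im)
cv2.imwrite("pics/i_scene.png",r.snapshot("scene"))
for n in (2,3,4):
  for s in sil("wrist",NAMES[n]): print(n,s[0],[round(float(x),1) for x in s[1:8]],onz("wrist",s[1],s[2],.012,c).round(4),onz("wrist",s[1],s[2],.0245,c).round(4))
a,b=cal("scene"),cal("top")
p,e=tri([(a,449,98),(b,522,182)]);print("ring lens",p,e)
p,e=tri([(a,447,106),(b,525,183)]);print("ring outer ctr",p,e)
p,e=tri([(a,386,110),(b,450,178)]);print("ring left",p,e)
E
```

```text
[-0.784  0.843  0.349  1.809 -0.493  0.575 -0.195] [0.51105912 0.28530814 0.17726945] [-0.47937234 -0.70738937 -0.47977712]
2 0.94 [320.9, 205.2, 509.0, 310.0, 332.0, 192.0, 218.0] [0.5119 0.2824 0.012 ] [0.5121 0.2859 0.0245]
2 0.8 [318.7, 47.6, 1783.0, 298.0, 339.0, 22.0, 74.0] [0.5195 0.4128 0.012 ] [0.5193 0.4098 0.0245]
2 0.24 [319.9, 134.7, 1045.0, 297.0, 343.0, 109.0, 157.0] [0.5155 0.3455 0.012 ] [0.5156 0.3459 0.0245]
4 0.78 [318.1, 67.0, 517.0, 294.0, 344.0, 44.0, 81.0] [0.5179 0.3988 0.012 ] [0.5178 0.3964 0.0245]
4 0.61 [321.3, 199.9, 953.0, 299.0, 343.0, 181.0, 223.0] [0.5125 0.2874 0.012 ] [0.5127 0.2907 0.0245]
4 0.57 [321.7, 262.6, 1259.0, 301.0, 343.0, 244.0, 281.0] [0.5085 0.2241 0.012 ] [0.5089 0.2307 0.0245]
4 0.56 [320.9, 134.0, 1018.0, 297.0, 343.0, 109.0, 157.0] [0.5164 0.3459 0.012 ] [0.5164 0.3463 0.0245]
4 0.35 [320.9, 205.2, 519.0, 310.0, 332.0, 192.0, 218.0] [0.5119 0.2824 0.012 ] [0.5121 0.286  0.0245]
ring lens [ 0.53393827 -0.01501596  0.11598497] 0.0017583231304169665
ring outer ctr [ 0.54467171 -0.03148842  0.08289741] 0.0018604002079040296
ring left [0.53278477 0.12634902 0.13669572] 0.012560614249517309
```

View pics/i_wrist.png

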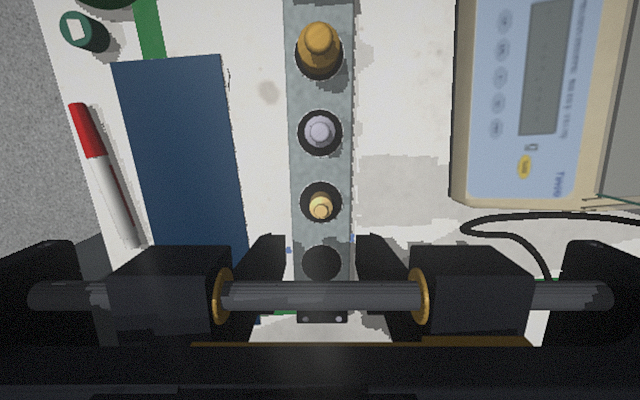

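View pics/i_scene.png

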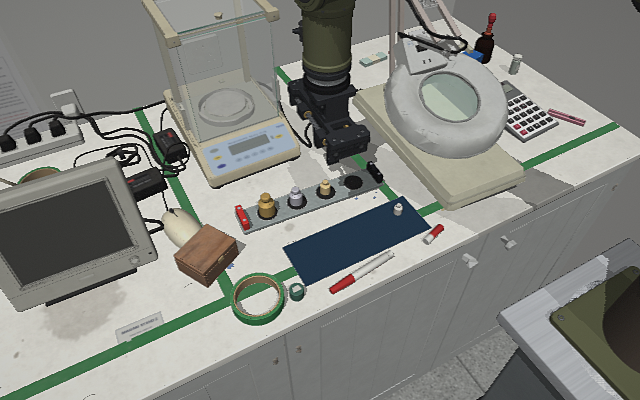

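>>> play_rows(translation=[[-0.01693, -0.0155, 0], [-0.01693, -0.0155, 0], [-0.01693, -0.0155, 0], [-0.01693, -0.0155, 0], [-0.01693, -0.0155, 0], [-0.01693, -0.0155, 0], [0, 0, 0], [0, 0, 0], [0, 0, 0], [0, 0, 0], [0, 0, 0], [0, 0, 0], [0, 0, 0], [0, 0, 0], [0, 0, 0], [0, 0, 0]], delta_rot=[[0, 0, 0], [0, 0, 0], [0, 0, 0], [0, 0, 0], [0, 0, 0], [0, 0, 0], [0, 0, 9], [0, 0, 9], [0, 0, 9], [0, 0, 9], [0, 0, 9], [0, 0, 9], [0, -4.5, 0], [0, -4.5, 0], [0, 0, 0], [0, 0, 0]], grip=[-0.1, -0.1, -0.1, -0.1, -0.1, -0.1, -0.1, -0.1, -0.1, -0.1, -0.1, -0.1, -0.1, -0.1, -0.1, -0.1])

```text
clock: 30.85
tool_pos: [0.411, 0.1905, 0.1768]
eef_rot: [0.959, 0.273, -0.075, 0.02]
contact_force: [0.1, -1.0, -0.4]
opening: 0.451
finger_force: 0.0
```

```bash
cat > chk.py <<'E'
from h import *
s=r.get_state();T=s["tool_pos"];R=Ro.from_quat(s["eef_rot"]).as_matrix();print(s["q"].round(3),T.round(4),s["contact_force"].round(1)); print(R.round(3));c=cal("wrist"); im=r.snapshot("wrist")
for s in sil("wrist",NAMES[3]): print(s[0],[round(float(x),1) for x in s[1:8]],onz("wrist",s[1],s[2],.012,c).round(4))
E
python3 chk.py
```

```text
[-0.88   0.839  0.595  2.091 -0.763  0.617 -0.74 ] [0.411  0.1905 0.1768] [ 0.1 -1.  -0.4]
[[ 0.839  0.527 -0.132]
 [ 0.521 -0.85  -0.08 ]
 [-0.154 -0.002 -0.988]]
0.81 [321.2, 184.3, 358.0, 312.0, 331.0, 173.0, 195.0] [0.4044 0.185  0.012 ]
```

>>> play_rows(translation=[[0.0039, 0, 0.02515], [0.0039, 0, 0.02515], [0.0039, 0, 0.02515], [0.0039, 0, 0.02515], [0, 0, 0], [0, 0, 0]], delta_rot=[[0, 0, 0], [0, 0, 0], [0, 0, 0], [0, 0, 0], [0, 0, 0], [0, 0, 0]], grip=[-0.1, -0.1, -0.1, -0.1, -0.1, -0.1])

```text
clock: 31.7
tool_pos: [0.4113, 0.1905, 0.076]
eef_rot: [0.959, 0.273, -0.074, 0.02]
contact_force: [-0.1, 0.2, 1.3]
opening: 0.453
finger_force: 0.0
```

```bash
cat >> chk.py <<'E'
cv2.imwrite("pics/j_wrist.png",im)
t=np.linspace(0,2*np.pi,60)
for o in np.array([-.006,-.004,-.002,0,.002,.004]):
    C=np.array([.4032,.1855])+o*np.array([.848,.53])
    q=np.array([proj("wrist",[C[0]+.008*np.cos(a),C[1]+.008*np.sin(a),z],c) for a in t for z in(.002,.014)]); print(o,C,q.min(0).round(1),q.max(0).round(1))
E
python3 chk.py
```

```text
[-0.753  0.993  0.368  2.107 -0.929  0.381 -0.62 ] [0.4113 0.1905 0.076 ] [-0.1  0.2  1.3]
[[ 0.84   0.527 -0.132]
 [ 0.521 -0.85  -0.08 ]
 [-0.154 -0.002 -0.988]]
0.95 [321.0, 247.4, 968.0, 307.0, 335.0, 228.0, 268.0] [0.4044 0.1852 0.012 ]
-0.006 [0.398112 0.18232 ] [305.6 236.5] [333.5 270.8]
-0.004 [0.399808 0.18338 ] [305.5 233.6] [333.6 268. ]
-0.002 [0.401504 0.18444 ] [305.4 230.7] [333.6 265.2]
0.0 [0.4032 0.1855] [305.3 227.8] [333.7 262.3]
0.002 [0.404896 0.18656 ] [305.3 224.8] [333.7 259.5]
0.004 [0.406592 0.18762 ] [305.2 221.8] [333.8 256.6]
```

View pics/j_wrist.png

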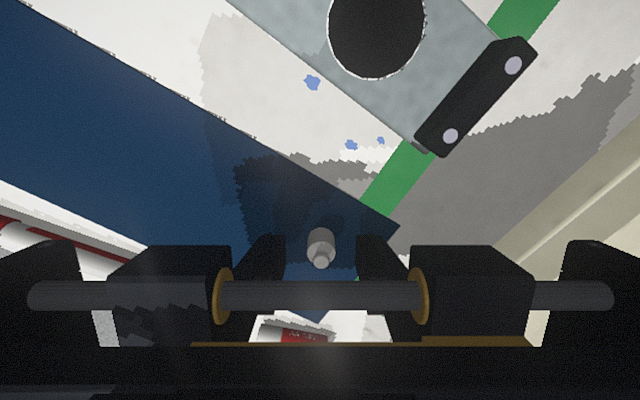

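>>> play_rows(translation=[[0.0008, 0, 0.005], [0.00043, 0, 0.0028], [0, 0, 0], [0, 0, 0], [0, 0, 0], [0, 0, 0], [0, 0, 0]], delta_rot=[[0, 0, 0], [0, 0, 0], [0, 0, 0], [0, 0, 0], [0, 0, 0], [0, 0, 0], [0, 0, 0]], grip=[-0.1, -0.1, -0.1, -0.9, -0.9, -0.9, -0.9], squeeze=10)

```text
clock: 32.67
tool_pos: [0.4111, 0.1908, 0.0674]
eef_rot: [0.959, 0.274, -0.075, 0.02]
contact_force: [0.5, 0.3, 0.9]
opening: 0.171
finger_force: 10.0
```

>>> play_rows(translation=[[-0.0035, 0, -0.0222], [-0.0035, 0, -0.0222], [-0.0035, 0, -0.0222], [-0.0035, 0, -0.0222], [0, 0, 0], [0, 0, 0], [0, 0, 0], [0, 0, 0], [0, 0, 0], [0, 0, 0], [0.00966, 0.0187, -0.0015], [0.00966, 0.0187, -0.0015], [0.00966, 0.0187, -0.0015], [0.00966, 0.0187, -0.0015], [0.00966, 0.0187, -0.0015], [0, 0, 0], [0, 0, 0]], delta_rot=[[0, 0, 0], [0, 0, 0], [0, 0, 0], [0, 0, 0], [-1.386, -0.02, -8.89], [-1.386, -0.02, -8.89], [-1.386, -0.02, -8.89], [-1.386, -0.02, -8.89], [-1.386, -0.02, -8.89], [-1.386, -0.02, -8.89], [0, 0, 0], [0, 0, 0], [0, 0, 0], [0, 0, 0], [0, 0, 0], [0, 0, 0], [0, 0, 0]], grip=[-0.9, -0.9, -0.9, -0.9, -0.9, -0.9, -0.9, -0.9, -0.9, -0.9, -0.9, -0.9, -0.9, -0.9, -0.9, -0.9, -0.9])

```text
clock: 34.8
tool_pos: [0.5067, 0.232, 0.1567]
eef_rot: [0.73, 0.679, -0.059, 0.052]
contact_force: [-0.3, -0.3, -0.9]
opening: 0.176
finger_force: 10.0
```

```bash
python3 - <<'E'
from h import *
s=r.get_state();T=s["tool_pos"];R=Ro.from_quat(s["eef_rot"]).as_matrix();print(s["q"].round(3),T.round(4),s["contact_force"].round(1)); print(R.round(3));c=cal("wrist"); im=r.snapshot("wrist"); cv2.imwrite("pics/k_wrist.png",im)
for n in(3,4):
  for s in sil("wrist",NAMES[n]): print(n,s[0],[round(float(x),1) for x in s[1:8]],onz("wrist",s[1],s[2],.012,c).round(4))
t=np.linspace(0,2*np.pi,60); x=R[:2,0]/np.linalg.norm(R[:2,0])
for o in(-.013,-.011,-.0095,-.008,-.006):
    C=T[:2]+o*x
    q=np.array([proj("wrist",[C[0]+.008*np.cos(a),C[1]+.008*np.sin(a),T[2]-.0654+z],c) for a in t for z in(0,.012)]); print(o,C,q.min(0).round(1),q.max(0).round(1))
E
```

```text
[-0.819  0.898  0.447  1.841 -0.4    0.585 -0.236] [0.5067 0.232  0.1567] [-0.3 -0.3 -0.9]
[[ 0.071  0.997 -0.015]
 [ 0.985 -0.073 -0.155]
 [-0.155 -0.004 -0.988]]
3 0.96 [320.7, 256.1, 1059.0, 306.0, 335.0, 234.0, 278.0] [0.5017 0.1596 0.012 ]
3 0.65 [322.4, 116.5, 758.0, 308.0, 337.0, 100.0, 132.0] [0.5119 0.284  0.012 ]
4 0.76 [322.1, 112.6, 1624.0, 296.0, 349.0, 86.0, 141.0] [0.5119 0.2868 0.012 ]
4 0.74 [321.8, 28.9, 1608.0, 290.0, 354.0, 0.0, 52.0] [0.5154 0.3396 0.012 ]
-0.013 [0.50577842 0.21902634] [305.  239.9] [334.5 276.2]
-0.011 [0.50592313 0.22102109] [304.9 236.8] [334.6 273.3]
-0.0095 [0.50603166 0.22251716] [304.8 234.5] [334.7 271.1]
-0.008 [0.5061402  0.22401323] [304.8 232.2] [334.7 268.9]
-0.006 [0.50628491 0.22600799] [304.7 229.1] [334.8 265.9]
```

>>> play_rows(translation=[[0.0039, 0.0009, 0.019], [0.003, 0, 0.019], [0.003, 0, 0.019], [0.003, 0, 0.019], [0.0001, 0, 0.001], [0, 0, 0], [0, 0, 0]], delta_rot=[[0, 0, 0], [0, 0, 0], [0, 0, 0], [0, 0, 0], [0, 0, 0], [0, 0, 0], [0, 0, 0]], grip=[-0.9, -0.9, -0.9, -0.9, -0.9, -0.9, -0.9])

```text
clock: 35.83
tool_pos: [0.5087, 0.2334, 0.0787]
eef_rot: [0.73, 0.679, -0.058, 0.052]
contact_force: [-0.7, -0.1, -0.1]
opening: 0.17
finger_force: 10.0
```

>>> play_rows(translation=[[0.0002, -0.0008, 0.0009], [0, 0, 0.0004], [0, 0, 0]], delta_rot=[[0, 0, 0], [0, 0, 0], [0, 0, 0]], grip=[-0.9, -0.9, -0.9])

```text
clock: 36.2
tool_pos: [0.5079, 0.2335, 0.0776]
eef_rot: [0.73, 0.679, -0.058, 0.052]
contact_force: [0.4, -0.6, 0.7]
opening: 0.172
finger_force: 10.0
```

>>> play_rows(translation=[[0, 0, 0.0002], [0, 0, 0], [0, 0, 0], [0, 0, 0], [0, 0, 0], [-0.003, 0, -0.02], [-0.0045, 0, -0.03], [-0.0045, 0, -0.03], [-0.0045, 0, -0.03], [0, 0, 0], [0, 0, 0], [0, 0, 0]], delta_rot=[[0, 0, 0], [0, 0, 0], [0, 0, 0], [0, 0, 0], [0, 0, 0], [0, 0, 0], [0, 0, 0], [0, 0, 0], [0, 0, 0], [0, 9, 0], [0, 0, 0], [0, 0, 0]], grip=[-0.9, -0.2, -0.2, -0.2, -0.2, -0.2, -0.2, -0.2, -0.2, -0.2, -0.2, -0.2])

```text
clock: 37.7
tool_pos: [0.5082, 0.2343, 0.1889]
eef_rot: [0.732, 0.681, -0.001, -0.001]
contact_force: [0.0, -0.3, 0.2]
opening: 0.401
finger_force: 0.0
```

```bash
python3 - <<'E'
from h import *
s=r.get_state();print(s["tool_pos"],s["contact_force"])
ims={}
for n in("wrist","scene"):
  ims[n]=r.snapshot(n);c=cal(n)
  for k,h in zip(NAMES[:4],(.031,.0275,.0245,.022)):
    for s in sil(n,k): print(n,k,s[0],[round(float(x),1) for x in s[1:4]],onz(n,s[1],s[2],h,c).round(4))
a=cv2.resize(ims["wrist"][0:330,230:430],None,fx=1.8,fy=1.8); b=cv2.resize(ims["scene"][140:250,220:420],None,fx=2,fy=2)
b=cv2.copyMakeBorder(b,0,a.shape[0]-b.shape[0],0,0,0); cv2.imwrite("pics/l.png",np.hstack([a,b]))
E
```

```text
[0.50818915 0.23432875 0.18894776] [ 0.04047476 -0.28085307  0.2413832 ]
wrist brass_weight_31 0.82 [320.3, 145.0, 427.0] [0.5117 0.2866 0.031 ]
wrist brass_weight_31 0.46 [318.9, 2.9, 169.0] [0.5181 0.39   0.031 ]
wrist steel_weight_25 0.61 [319.5, 64.6, 981.0] [0.5155 0.3489 0.0275]
wrist steel_weight_25 0.48 [320.3, 145.2, 450.0] [0.5117 0.2861 0.0275]
wrist brass_weight_20 0.82 [320.3, 145.0, 427.0] [0.5117 0.2861 0.0245]
wrist brass_weight_20 0.46 [318.9, 2.9, 169.0] [0.5182 0.3924 0.0245]
wrist silver_weight_16 0.75 [320.6, 212.0, 271.0] [0.5076 0.2247 0.022 ]
scene brass_weight_31 0.79 [265.7, 205.5, 287.0] [0.5166 0.4108 0.031 ]
scene steel_weight_25 0.59 [294.8, 196.8, 212.0] [0.5132 0.3517 0.0275]
scene steel_weight_25 0.55 [297.0, 204.0, 167.0] [0.4945 0.3562 0.0275]
scene brass_weight_20 0.79 [265.7, 205.5, 287.0] [0.5222 0.4089 0.0245]
scene silver_weight_16 0.54 [353.3, 183.8, 151.0] [0.4931 0.2321 0.022 ]
scene silver_weight_16 0.49 [352.5, 178.7, 82.0] [0.5061 0.2261 0.022 ]
```

View pics/l.png

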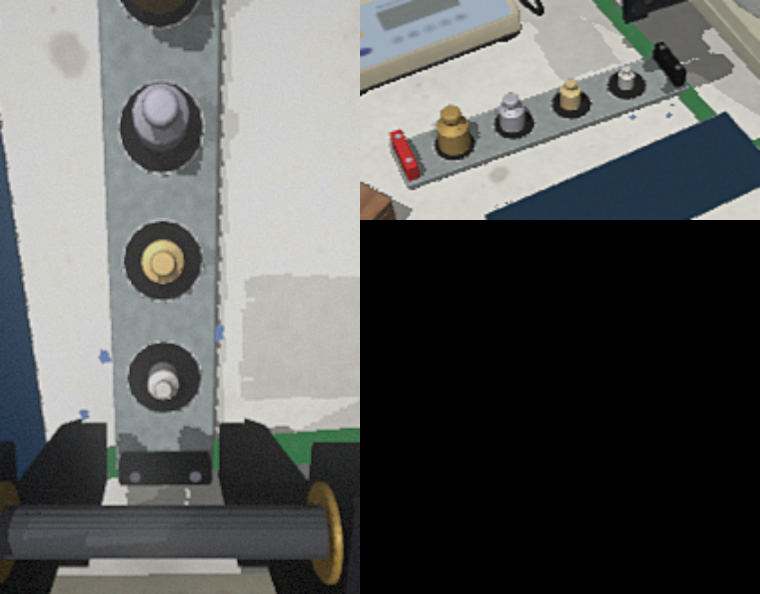

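```bash
python3 -c "
from h import *
print(r.finish_job())"
```

```text
the job is handed in; nothing more can be done
None
```

All four weights stand upright and released on their pads, largest next to the red block down to smallest next to the black block. By camera measurement each is within about 2–3 mm of its pad's centre (the steel weight is furthest off). I handed the job in at about 38 s of the 96 s allowed.

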